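# Stand the knocked-back detergent packs up again

### The job

On the stock shelf of the laundry counter the powder carton and the detergent jug have been knocked back and lean over the wire guard behind them. Push each one gently with the fingertips until it tips forward and stands upright on its own base again, in its place in the row and facing the front. Do not grip or lift them, and leave the softener bottle, the cup and the spray bottle as they are.

Things in the scene. Friction and masses are not known exactly. Their poses are not given: they have to be found in the camera images.
- rack: Stock shelf, fixed: white board 230 mm deep (x), 520 long (y), top 22 mm above the counter. Origin: centre of its footprint on the counter; x points to its rear, y along the row, z up. Wire guard along the rear at x = +100 mm, upper side 118 mm above the counter; empty space behind. 3 packs in any order at y about -155, 0, +155 mm, rear bottom edges at x about +36 mm, fronts towards -x.
- carton: Powder carton, box 65 mm deep (x), 120 wide (y), 220 tall (z), 0.4-0.75 kg. Origin: middle of its REAR bottom edge; the box spans x -65 (front) to 0 (rear), y -60 to 60, z 0 to 220 mm. Starts leaning back 33 deg (z axis tilted to the shelf's rear) over the guard wire, rear bottom edge on the board, top reaching about 55 mm past the wire. Within about 16 deg of vertical it drops upright by itself.
- carton_base (a point): Centre of the carton's underside (32.5 mm in front of its origin). 22 mm above the counter when it stands on the board.
- jug: Detergent jug, 0.5-1.0 kg, leaning back like the carton. Origin: middle of its REAR bottom edge. Body x -75 to 0 (rear), y -70 to 70, z 0 to 135 mm; above, column x -71 to -4, y -6 to 68, to z 195; round cap 48 mm across centred at x -37.5, y 31, z 207 to 245; loop handle on the -y side to z 195. Within about 20 deg of vertical it drops upright by itself.
- jug_base (a point): Centre of the jug's underside (37.5 mm in front of its origin). 22 mm above the counter when it stands on the board.
- softener: Round fabric softener bottle, 72 mm across and 200 mm tall, standing upright in the row; not to be disturbed. Origin: at its base on its rearmost point (axis 36 mm in front of it, along its own -x).
- cup: Small open dosing cup, 68 mm across, 62 mm tall, standing on the counter beside the shelf on the robot's right; not to be disturbed. Origin: centre of its underside.
- spray: Stain spray bottle, 62 mm across, 198 mm tall, standing on the counter beside the shelf on the robot's left; not to be disturbed. Origin: centre of its underside.
There are look-alikes about, which are no part of the job. Of the things that look like the carton, the larger one is meant.

How it is judged:
By the outcome, as a careful person would: the job done as asked, in the order asked, and still so for the second after the job is handed in, with the robot touching nothing.
It also fails if it takes over 48 s, if anything falls off the work surface, if the arm or the gripper's body presses on something with over 40 N, if the wrist force passes 120 N, or if a joint passes its speed limit or range.

### The arm

A 6-joint arm with a two-finger parallel gripper is mounted at the origin on the work surface. World frame = base frame: x ahead of the robot, y to its left, z up, the work surface at z = 0. Lengths are in mm, angles in rad, forces in N, time in s.
With the tool pointing down it reaches from about 350 to 775 mm from the base axis. Payload 7.3 kg.
Tool frame: the origin (TCP) lies at the very end of the fingers, on their centre line; the grasp point (between the pads) lies 19 mm behind it (bot.grip_point_offset is the distance from the TCP to the grasp point, in mm); z points along the fingers, y is the line along which they close (so a half turn about z gives the same grasp; the last joint's range is limited). The gripper opens to 92 mm and grips with 3 to 60 N. Pads are 19 mm wide; open, the fingers measure 130 mm over their backs; the gripper's body (75 mm by 190 mm) begins 47 mm behind the grasp point.
Start: joints at [-0.146, 0.342, 1.524, -0, 1.275, -0.146], TCP at [525.019, 0.019, 226.741] pointing down, gripper open.
Joint ranges: [-2.53, 2.53], [-0.77, 2.02], [0.04, 2.7], [-1, 4.14], [0.28, 2.66], [-3.11, 3.11]. Speed limits (rad/s): [2.57, 2.57, 3.14, 3.14, 3.14, 3.14].

### API

Orientations are given as [roll, pitch, yaw] about the fixed x, y, z axes, in that order (R = Rz(yaw) Ry(pitch) Rx(roll)).
In Python, from plant import bot gives the robot as it stands. The module is installed in compiled form; this text tells all that it offers.
- The arm moves only by the shell command python3 -m jog 'ROWS' [OPENING]. ROWS is JSON, a list of rows, each a list of 6 numbers: the shift along the tool's x, y, z in mm, then the turn, a rotation vector about the tool's x, y, z in rad. In form: [[dx, dy, dz, rx, ry, rz], ...]. A call has 1 to 12 rows; each row shifts and turns the commanded pose from where the row before left it, along the tool's axes as they then stand; what a row does not reach is not made up. A row lasts 1/10 s, in which the tool goes at most 50 mm and 8.59 degrees, less where a joint would pass 70% of its speed; a pose out of reach is approached as far as the arm can. A call with a gripper value outside its range is refused whole. OPENING is the opening in per cent of the stroke, from 0 (shut) to 100 (fully open), set as the call begins (- or left out, the last holds). The fingers move at their own pace and stop on an object; the grip force is fixed at half the most. Time passes only in rows, so rows that do not move let the fingers close. It gives the time, the measured TCP pose, the force, the opening and the grip force at its end, in the units of the state.
- bot.get_obs(): the state, without advancing time (a new reading comes with each control period).
- bot.capture(name): name is "scene" or "side" or "wrist"; returns the picture (400x640x3 uint8, red, green, blue); there is no depth.
- bot.camera_model(name): a dict with "fx", "fy", "cx", "cy" (pixels), "position" and "orientation" of the camera in the world; the wrist camera has in their place "T_tool_cam" (4x4, takes a point from camera to tool coordinates, whose origin is the TCP and whose axes are the flange's). Camera axes: x right, y down, z forward; pixel columns grow to the right and rows downward; lengths in mm; the calibration is good to about 2 mm. A picture is of the moment at which its call begins: read the wrist's pose just before it. camera_model takes no time and is no camera call.
- bot.close_job(): hands the job in; it is judged then, once.
Trained networks look in the newest picture that a camera, given by its name, has taken for a name from the list of things; names that differ only in an ending like _2 or _b are one class to them, and where a whole thing is asked for, a point or a joint stands for the part that bears it (a point fixed in the world has none). Each returns a list of dicts, best first, with "p" (0 to 1); they miss things now and then, are a little off and sometimes report something else, mostly with a low value. They report only what shows in the picture. A call takes as long as a camera call. They do not tell look-alikes from the thing itself.
- bot.outline_of(target, camera): "mask" (400x640 bool, what is visible of it) and "pixel" ([column, row] in pixels, amid what is visible of it).
The state is a dict: "time": time; "joint_positions": joint angles; "dq": joint speeds; "tau": joint torques, N m; "tool_pos": TCP position; "tcp_rot": TCP orientation; "contact_force": force on the tool from outside, world axes, zero at the start; "moment": the same for the moment, N m; "grip_width": finger opening in mm; "finger_force": force on a finger pad.
Only numpy, scipy, OpenCV 4.12 (cv2) and the standard library are available. Lean on these libraries where they do the work, as an engineer would, in place of code of your own. Each camera call takes 0.05 s, during which the arm holds its last target. There are 200 camera calls.

## Working session

There is one attempt and no reset: what is moved stays moved. The work goes in short steps, Python scripts to look and compute and a shell command to move; the robot and the scene stay as the last step left them, time stands still between calls to the robot, and variables do not carry over. Pictures are saved under pics/ and viewed, at most 12 in all, crops included, and the job is handed in when it is done.

```bash
mkdir -p pics
python3 - <<'E'
from plant import bot
import cv2,numpy as np
for c in ["scene","side"]:
    im=bot.capture(c); cv2.imwrite(f"pics/{c}0.png",im[:,:,::-1].copy())
    m=bot.camera_model(c); print(c,{k:np.round(v,3).tolist() for k,v in m.items()})
    for t in ["rack","carton","jug","softener","cup","spray"]:
        for d in bot.outline_of(t,c):
            ys,xs=np.where(d["mask"]); print(t,round(d["p"],2),np.round(d["pixel"]),xs.min(),xs.max(),ys.min(),ys.max())
o=bot.get_obs(); print(o["time"],o["tool_pos"],o["tcp_rot"])
E
```

```text
scene {'fx': 378.39, 'fy': 378.39, 'cx': 310.239, 'cy': 199.34, 'position': [1334.481, 122.453, 735.859], 'orientation': [-2.265, 0.021, 1.71]}
rack 0.79 [336. 199.] 237 420 157 217
carton 0.68 [328. 165.] 308 357 139 191
carton 0.62 [343. 256.] 308 383 231 287
jug 0.69 [274. 170.] 244 298 138 193
jug 0.44 [334. 163.] 308 357 138 191
softener 0.66 [379. 157.] 364 390 122 189
cup 0.66 [171. 176.] 159 182 162 187
spray 0.76 [485. 182.] 466 505 141 211
side {'fx': 464.924, 'fy': 464.924, 'cx': 320.702, 'cy': 201.223, 'position': [90.729, -785.715, 1093.069], 'orientation': [-2.426, -0.014, -0.52]}
rack 0.86 [267. 238.] 193 361 137 303
carton 0.79 [286. 185.] 254 323 144 224
carton 0.74 [351. 166.] 321 371 150 188
jug 0.6 [324. 217.] 286 351 162 263
softener 0.67 [284. 185.] 255 324 150 224
softener 0.45 [369. 355.] 358 386 337 371
spray 0.86 [221. 114.] 199 230 86 139
0.7 [5.25013912e+02 1.91775230e-02 2.26773846e+02] [3.14145532e+00 1.63860979e-05 1.57074751e+00]
```

View pics/scene0.png

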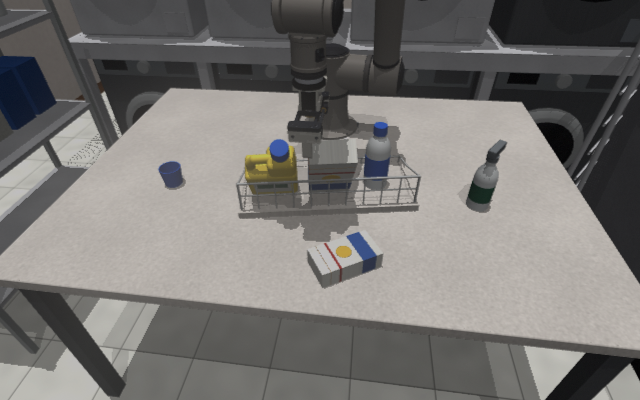

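View pics/side0.png

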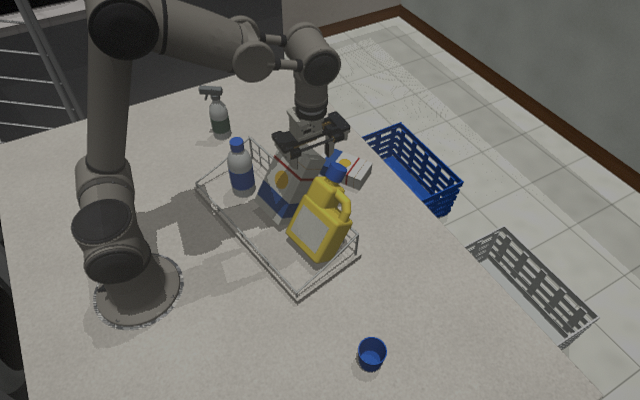

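The scene view, looking back at the robot, shows the jug (270,165), the carton (330,170) and the softener (378,155), leaning toward the camera over the wire. A smaller carton lies on the counter at (345,256). I'll enlarge both views to get the corners.

Run:
```python
import cv2,numpy as np
a=cv2.imread("pics/scene0.png")[115:225,225:430]; b=cv2.imread("pics/side0.png")[130:310,185:375]
cv2.imwrite("pics/a.png",cv2.resize(a,None,fx=3.9,fy=3.9,interpolation=2)); cv2.imwrite("pics/b.png",cv2.resize(b,None,fx=3.3,fy=3.3,interpolation=2))
```

```text
(no output)
```

View pics/a.png

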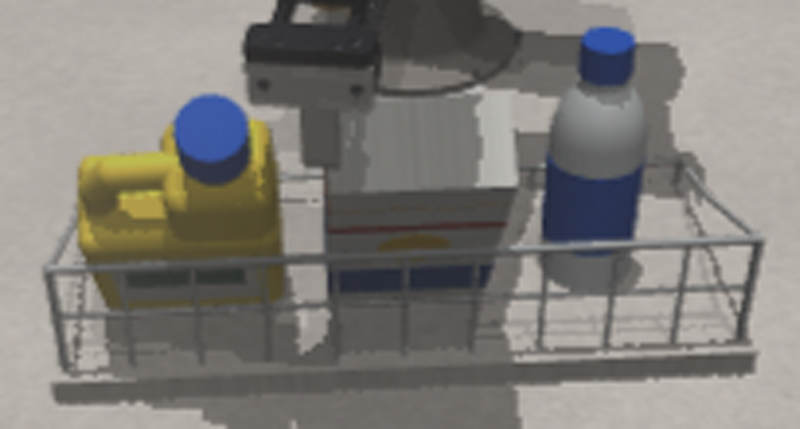

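View pics/b.png

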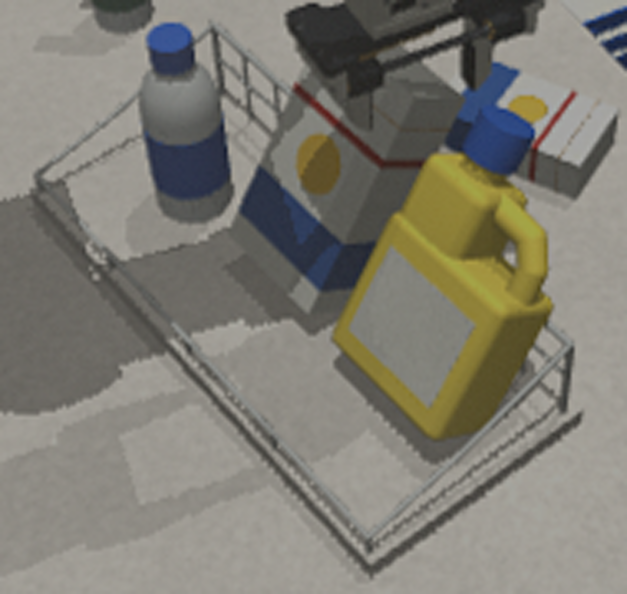

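Enlarged, the corners read off clearly: the board rear edge at (239,213)–(419,206) and the wire ends at (237,184)/(420,176). The carton's rear top edge is at (309,164)–(358,163) and the jug cap centre at (279,148). In the side view the jug's front bottom corners are (286,231)/(316,262) and the carton's front right edge meets the board near (277,222).

```bash
cat > h.py <<'E'
from plant import bot
import numpy as np
from scipy.optimize import least_squares
from scipy.spatial.transform import Rotation as R
def proj(c,P):
    m=bot.camera_model(c); q=R.from_euler('xyz',m['orientation']).as_matrix().T@(np.array(P,float)-m['position'])
    return np.array([m['fx']*q[0]/q[2]+m['cx'],m['fy']*q[1]/q[2]+m['cy']])
def wp(p,P,tilt=0,z=22): # p=x,y,yaw
    return np.array([p[0],p[1],z])+R.from_euler('ZY',[p[2],tilt]).apply(P)
def fit(obs,x0,z=22,tilt=None):
    def f(p):
        t=p[3] if len(p)>3 else 0
        return np.concatenate([proj(c,wp(p,P,t,z))-uv for c,P,uv in obs])
    r=least_squares(f,x0,loss='soft_l1',x_scale=[100,100,.1,.1][:len(x0)]); return r.x,f(r.x).reshape(-1,2)
E
python3 - <<'E'
from h import *
np.set_printoptions(precision=3,suppress=True)
rk=[("scene",[115,-260,22],[239.1,213.2]),("scene",[115,260,22],[418.6,206]),("scene",[100,-260,118],[237.3,183.7]),("scene",[100,260,118],[419.9,176.5]),
("side",[-115,-260,22],[297.7,300.3]),("side",[-115,260,22],[196.5,187.6]),("side",[115,-260,22],[360.8,255.8])]
p,r=fit(rk,[600,0,0.],0); print(p,r.tolist())
def inr(o): return R.from_euler('z',-p[2]).apply([o[0]-p[0],o[1]-p[1],0]),np.degrees(o[2]-p[2])
ca=[("scene",[0,-60,220],[309.1,163.7]),("scene",[0,60,220],[357.6,162.7]),("scene",[-65,60,220],[357,139.4]),("side",[-65,-60,0],[277.7,223.8]),("side",[-65,60,0],[256,196])]
q,r=fit(ca,[p[0]+36,p[1],p[2],.576]); print("carton",q,inr(q),r.tolist())
for P in ([0,-60,220],[0,60,220],[0,0,110]): print(wp(q,P,q[3]))
ju=[("scene",[-37.5,31,245],[279.1,148.3]),("side",[-75,70,0],[286.5,231.5]),("side",[-75,-70,0],[315.9,262.4]),("scene",[0,70,135],[296.5,179]),("scene",[0,-70,135],[248,180])]
q,r=fit(ju,[p[0]+36,p[1]-155,p[2],.576]); print("jug",q,inr(q),r.tolist())
for P in ([0,0,135],[-4,31,195],[-13.5,31,225],[-37.5,31,245]): print(wp(q,P,q[3]))
E
```

```text
[413.179  25.87    0.175] [[-2.339063247927811, -0.021520732617659633], [0.1858975748578473, 0.011274504546832986], [-5.050876559409119, -0.5939466911394504], [3.193099565570094, -0.6945181669016449], [-0.4692338352140837, 0.5409290627728751], [-1.519462782223826, -1.8198678317461088], [1.689433281545007, -1.885029271723738]]
carton [453.967  47.057   0.122   0.545] (array([43.848, 13.782,  0.   ]), np.float64(-2.9918963088482964)) [[-0.360777311542563, -0.2726920645416442], [0.22007617734084306, 0.3335998362242094], [-0.15988988630346057, -0.13952409380829067], [0.17008341939873617, -1.6545581505187101], [-0.3700195172011149, 0.61496218929409]]
[574.446   1.417 210.154]
[559.803 120.52  210.154]
[510.546  54.013 116.077]
jug [ 483.428 -116.371    0.163    0.558] (array([  44.481, -152.279,    0.   ]), np.float64(-0.6347690332177828)) [[-0.08478010590766871, -0.21585196550097407], [-1.610673975685188, -1.6936188018212306], [0.4823901789959564, 0.42444549478966564], [0.7507382868524246, -0.2073984966862099], [-3.5566679088662454, 0.45951987396711047]]
[ 553.908 -104.746  136.553]
[576.839 -69.545 189.582]
[584.548 -68.274 220.065]
[574.896 -69.866 249.735]
```

The shelf sits at about (413, 26) with yaw 0.175. The carton's top rear edge is at x≈567, z≈210, centred at y≈61, and the jug's cap is at about (585, -68, 220). I'll raise the tool, turn it so the fingers lie along the row, then go behind the carton.

```bash
python3 -m jog '[[0,0,-45,0,0,0],[0,0,-10,0,0,0.142],[0,0,0,0,0,0.142],[0,0,0,0,0,0.142],[0,0,0,0,0,0.142],[0,0,0,0,0,0.142],[0,0,0,0,0,0.142],[0,0,0,0,0,0.142],[0,0,0,0,0,0.142],[0,0,0,0,0,0.142],[0,0,0,0,0,0.142],[0,0,0,0,0,0]]' 60
cat > see.py <<'E'
import sys
from h import *
import cv2
c,n,*z=sys.argv[1:]
im=bot.capture(c)
if z:
    x0,x1,y0,y1=map(int,z); im=cv2.resize(im[y0:y1,x0:x1],None,fx=3,fy=3,interpolation=2)
cv2.imwrite(f"pics/{n}.png",im[:,:,::-1].copy())
E
python3 see.py scene s1 225 430 100 225
```

```text
time: 1.9
tool_pos: [525.0, 0.0, 281.7]
tcp_rot: [3.142, -0.0, 0.15]
contact_force: [0.8, 0.1, -0.1]
grip_width: 55.0
finger_force: 0.0
```

View pics/s1.png

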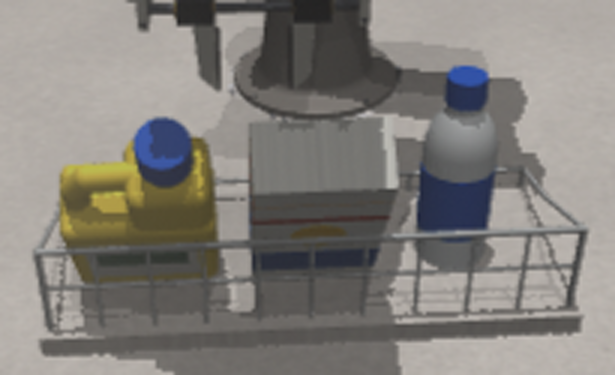

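The view is clear now: the carton's top rear edge is at crop (250,193)–(397,190), which agrees with the fit. Next I move over and behind it, then down.

```bash
python3 -m jog '[[30,-18,0,0,0,0],[30,-18,0,0,0,0],[26,-17,0,0,0,0],[0,0,-0,0,0,0],[0,0,30,0,0,0],[0,0,30,0,0,0],[0,0,25,0,0,0],[0,0,0,0,0,0]]' && python3 -m jog '[[-10,0,0,0,0,0],[-6,0,0,0,0,0],[-5,0,0,0,0,0],[-5,0,0,0,0,0],[-5,0,0,0,0,0],[-5,0,0,0,0,0],[0,0,0,0,0,0]]'; python3 see.py scene s2 225 430 100 225
```

```text
time: 2.75
tool_pos: [599.5, 64.9, 193.2]
tcp_rot: [-3.14, 0.008, 0.153]
contact_force: [-0.2, -0.1, 0.4]
grip_width: 54.8
finger_force: 0.0
time: 3.45
tool_pos: [566.1, 59.9, 197.1]
tcp_rot: [3.141, -0.001, 0.151]
contact_force: [1.7, -0.5, 1.2]
grip_width: 55.4
finger_force: 0.7
```

View pics/s2.png

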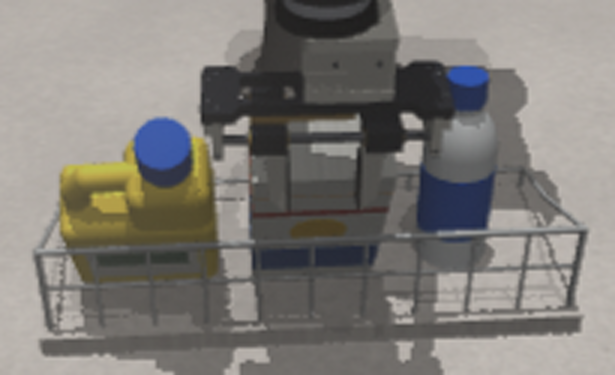

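The fingers touch the carton's top rear edge (force 1.7 N), clear of the jug and the softener. I'll push slowly.

```bash
python3 -m jog '[[-4,0,0,0,0,0],[-4,0,0,0,0,0],[-4,0,0,0,0,0],[-4,0,0,0,0,0],[-4,0,0,0,0,0],[-3,0,0,0,0,0],[-3,0,0,0,0,0],[-3,0,0,0,0,0],[-3,0,0,0,0,0],[0,0,0,0,0,0]]'
python3 - <<'E'
from h import *
E
python3 -m jog '[[-2,0,0,0,0,0],[-2,0,0,0,0,0],[-2,0,0,0,0,0],[0,0,0,0,0,0]]'; python3 see.py side s3 185 375 100 280
```

```text
time: 4.5
tool_pos: [534.4, 55.1, 196.7]
tcp_rot: [-3.142, 0.001, 0.151]
contact_force: [0.2, 1.2, -0.4]
grip_width: 55.4
finger_force: 0.1
time: 4.9
tool_pos: [528.6, 54.2, 196.7]
tcp_rot: [-3.142, 0.0, 0.151]
contact_force: [0.8, -0.0, -0.6]
grip_width: 54.7
finger_force: 0.2
```

View pics/s3.png

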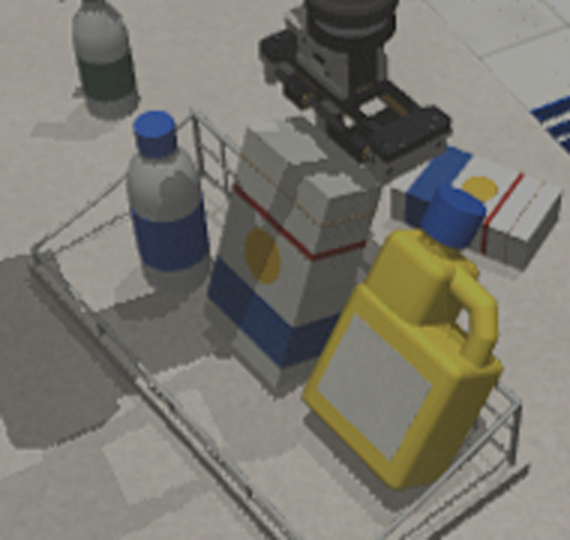

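The carton is about halfway up: its top is at crop (310,150) and its base at (280,385), and it hasn't fallen yet. I'll keep pushing gently.

```bash
python3 -m jog '[[-2,0,0,0,0,0],[-2,0,0,0,0,0],[-2,0,0,0,0,0],[-2,0,0,0,0,0],[-2,0,0,0,0,0],[-2,0,0,0,0,0],[-2,0,0,0,0,0],[0,0,0,0,0,0],[0,0,0,0,0,0]]'; python3 see.py side s4 185 375 100 280
```

```text
time: 5.85
tool_pos: [515.1, 52.1, 196.8]
tcp_rot: [3.142, -0.0, 0.151]
contact_force: [-0.6, 0.3, -0.4]
grip_width: 55.1
finger_force: 0.0
```

View pics/s4.png

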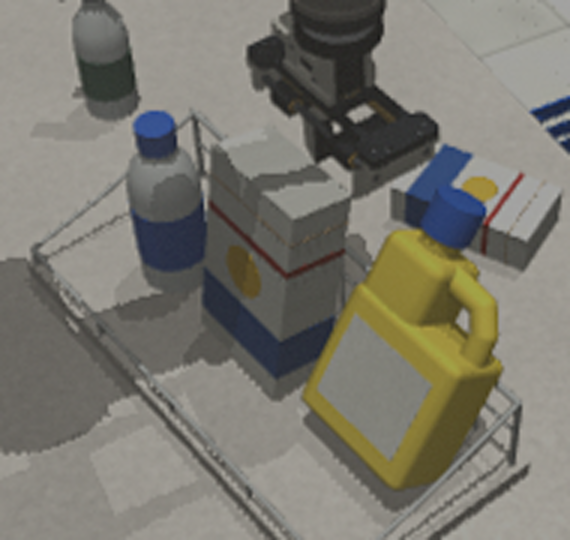

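The carton stands upright and square to the shelf (front bottom edge at crop (205,310)–(280,388)). I'll back off, close the fingers and move behind the jug's cap.

```bash
python3 -m jog '[[32,0,-4,0,0,0],[34,0,-4,0,0,0],[34,0,-3,0,0,0],[0,34,0,0,0,0],[0,34,0,0,0,0],[0,33,0,0,0,0],[0,33,0,0,0,0],[0,0,0,0,0,0],[0,0,0,0,0,0]]' 0 && python3 -m jog '[[-6,0,0,0,0,0],[-5,0,0,0,0,0],[-5,0,0,0,0,0],[-4,0,0,0,0,0],[0,0,0,0,0,0]]'; python3 see.py scene s5 225 430 100 225
```

```text
time: 6.8
tool_pos: [634.0, -65.8, 207.4]
tcp_rot: [-3.141, 0.0, 0.149]
contact_force: [-0.4, -0.1, 0.2]
grip_width: 0.5
finger_force: 0.0
time: 7.3
tool_pos: [613.8, -68.1, 208.1]
tcp_rot: [3.142, -0.0, 0.151]
contact_force: [0.2, -0.5, -0.6]
grip_width: 0.1
finger_force: 0.0
```

View pics/s5.png

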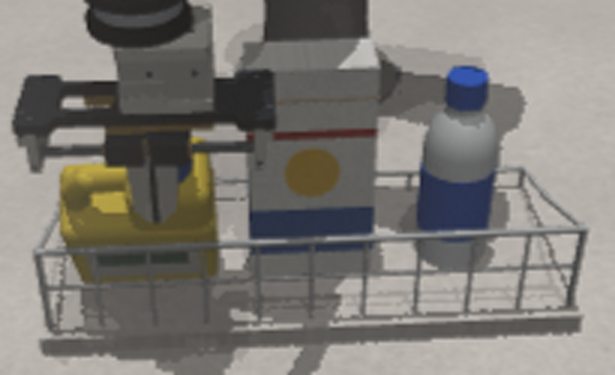

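The closed fingers are just behind the cap (finger at crop (153,180), cap edge showing at (185,170)), and the carton stands squarely. I'll push the jug with a small sideways correction.

```bash
python3 -m jog '[[-4,-3,0,0,0,0],[-4,0,0,0,0,0],[-4,0,0,0,0,0],[-4,0,0,0,0,0],[-4,0,0,0,0,0],[-4,0,0,0,0,0],[-4,0,0,0,0,0],[-3,0,0,0,0,0],[-3,0,0,0,0,0],[-3,0,0,0,0,0],[-3,0,0,0,0,0],[0,0,0,0,0,0]]'; python3 -m jog '[[-2,0,0,0,0,0],[-2,0,0,0,0,0],[-2,0,0,0,0,0],[-2,0,0,0,0,0],[-2,0,0,0,0,0],[-2,0,0,0,0,0],[-2,0,0,0,0,0],[0,0,0,0,0,0],[0,0,0,0,0,0]]';  python3 see.py side s6 185 375 100 280
```

```text
time: 8.55
tool_pos: [573.9, -71.4, 207.8]
tcp_rot: [-3.142, 0.0, 0.151]
contact_force: [-0.4, 0.4, -0.4]
grip_width: 0.2
finger_force: 0.0
time: 9.45
tool_pos: [560.5, -73.5, 207.8]
tcp_rot: [3.142, -0.0, 0.151]
contact_force: [0.3, -0.7, 0.4]
grip_width: 0.6
finger_force: 0.0
```

View pics/s6.png

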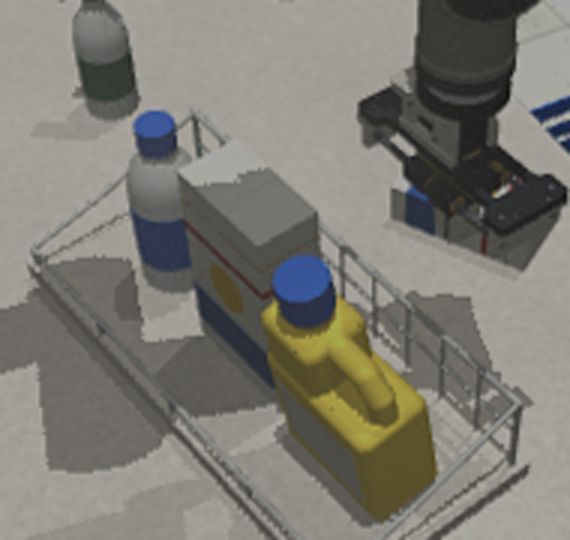

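Both packs now stand upright (jug cap at crop (303,285), carton top at (250,195)). I'll withdraw and check their final poses.

```bash
python3 -m jog '[[25,0,0,0,0,0],[30,0,0,0,0,0],[30,0,-20,0,0,0],[0,0,-40,0,0,0],[0,0,-40,0,0,0],[0,0,0,0,0,0],[0,0,0,0,0,0],[0,0,0,0,0,0],[0,0,0,0,0,0],[0,0,0,0,0,0]]'
python3 - <<'E'
from h import *
import cv2
np.set_printoptions(precision=1,suppress=True)
a=bot.capture("scene"); b=bot.capture("side")
A=cv2.resize(a[95:220,225:430],(800,488)); cv2.imwrite("pics/s7.png",np.ascontiguousarray(A[:,:,::-1]))
p=[413.18,25.87,.175]
for n,S,y in (("carton",[-65,60,220],12),("jug",[-75,70,135],-153)):
    q=np.r_[wp(p,[40,y,0],0,0)[:2],p[2]]
    for c in ("scene","side"):
        print(n,c,[proj(c,wp(q,[x,s*S[1],z])).round(1).tolist() for z in (0,S[2]) for x in (S[0],0) for s in (-1,1)], "cap",proj(c,wp(q,[-37.5,31,245])))
        for d in bot.outline_of(n,c):
            ys,xs=np.where(d["mask"]); print("  mask",round(d["p"],2),xs.min(),xs.max(),ys.min(),ys.max())
E
```

```text
time: 10.5
tool_pos: [644.1, -60.7, 306.5]
tcp_rot: [-3.141, 0.002, 0.151]
contact_force: [0.8, 0.6, 0.3]
grip_width: 0.6
finger_force: 0.0
carton scene [[309.6, 180.7], [347.8, 179.3], [310.3, 193.7], [350.2, 192.2], [307.8, 117.0], [351.1, 115.5], [308.6, 128.7], [354.1, 127.0]] cap [342.  112.2]
  mask 0.81 306 382 230 287
  mask 0.56 306 352 114 191
  mask 0.38 248 296 120 192
carton side [[276.7, 232.2], [253.0, 207.5], [294.5, 221.0], [270.6, 197.3], [271.6, 179.4], [245.0, 154.0], [292.1, 167.9], [265.1, 143.6]] cap [259.  148.3]
  mask 0.94 244 291 148 234
  mask 0.67 315 371 147 189
jug scene [[253.9, 181.0], [298.4, 179.3], [252.0, 196.0], [298.7, 194.2], [248.6, 144.0], [296.5, 142.2], [246.2, 158.3], [296.7, 156.4]] cap [280.1 114.4]
  mask 0.98 247 297 120 194
jug side [[312.3, 274.4], [281.1, 241.6], [333.4, 259.6], [301.9, 228.3], [312.3, 244.9], [278.5, 211.1], [335.3, 229.7], [301.1, 197.5]] cap [298.1 184.2]
  mask 0.97 279 332 181 273
  mask 0.3 358 386 337 371
```

View pics/s7.png

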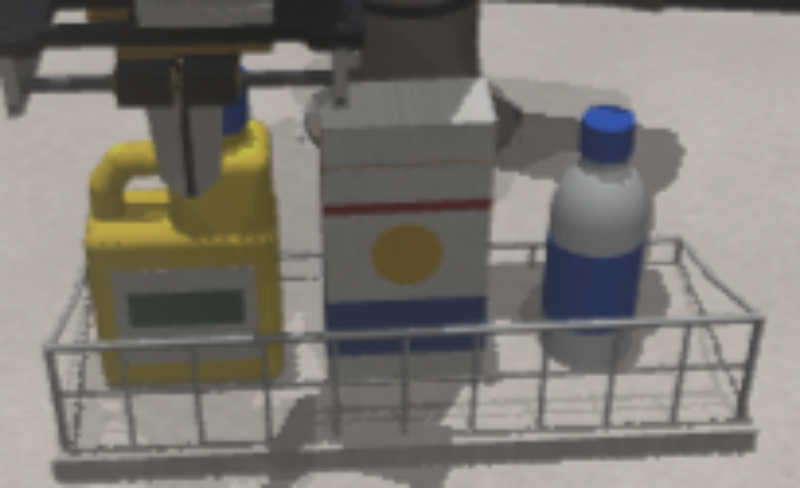

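In this picture both packs stand square in the row, the jug at (185,250) and the carton at (405,240). Their outlines match the predicted upright poses within about 3 px, and the softener hasn't moved. The gripper touches nothing, so I'm handing in.

```bash
python3 -c "
from plant import bot
print(bot.close_job())"
```

```text
the job is handed in; nothing more can be done
None
```

The powder carton and the detergent jug both stand upright again in their places, facing the front, pushed in that order without gripping or lifting; the job was handed in at about 11 s and returned no verdict.

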